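# Swing the magnifier off the test tile and hold the dropper over a ring

### The job

Swing the bench magnifier round on its pillar until no part of its round lens head is over the test tile that lies beneath it. Then draw the dropper straight up out of the wide amber bottle, carry it over the things in between without disturbing them, and bring its tip over the middle ring of the end row of three that has no dried drops. Finish holding the dropper there, still and upright, its tip about 1 cm above the centre of that ring; it must never touch the tile, and the tile and the standing bottle stay where they are.

Things in the scene. Friction and masses are not known exactly. Their poses are not given: they have to be found in the camera images.
- tile: White agglutination tile, 236 x 112 x 5 mm, loose (about 250 g), lying flat; origin at the centre of its underside, x along its long side, y along its short side. 7 rows of 3 printed rings, 24 mm in diameter: rows 32 mm apart along x, rings 32 mm apart along y. Several rings hold dried red drops; the row at the +x end has none, the row at the -x end has three.
- ring (a point): Centre of the target ring, on the tile's top face (5 mm above the bench): the middle ring of the end row without drops, at x = +95 mm, y = 0 in the tile's frame. Its z axis points up.
- magnifier_head (a point): Centre of the underside of the magnifier's round lens head (white rim, 116 mm in diameter, 24 mm thick, underside 194 mm above the bench), 220 mm from the hinge axis. The 14 mm round arm joins it to the pillar.
- magnifier_knob (a point): Centre of the upright black round grip knob, 16 mm in diameter and 40 mm tall, that stands on top of the lens head at the point of its rim farthest from the pillar, 272 mm from the hinge axis; centre 234 mm above the bench, a 22 mm flange at its foot reaches up to 16 mm below this point. It does not turn in the head.
- magnifier_hinge (a point): Point on the vertical hinge axis of the arm, at the top of the pillar, 190 mm above the bench. Pillar 18 mm in diameter (its hub 34 mm, top at 230 mm) on a fixed foot 136 mm in diameter, behind the tile.
- magnifier_arm (a joint): Swing of the arm about the pillar, rad, -1.7 to 1.7; 0 points about straight at the robot; growing values carry the head to the robot's right (-y), falling ones to its left. It turns with about 0.5 N at the knob and stays where it is left. Starts near 0, head over the tile.
- dropper_cap (a point): Centre of the dropper's ribbed white screw cap, 22 mm in diameter and 20 mm tall, undone and resting loose on the bottle's rim (centre 92 mm above the bench at first). Grasp it here. Above it a dark rubber bulb 17 mm across and 27 mm tall, below it the glass tube. z along the tube, upward. The whole dropper weighs 16 g.
- dropper_tip (a point): Lower end of the dropper's glass tube: 80 mm straight below the centre of the cap, on its axis. Tube 6.4 mm in diameter, narrowing to 3 mm at the tip; its top end meets the cap. At first inside the bottle, 12 mm above the bench.
- bottle_mouth (a point): Centre of the rim of the wide amber bottle (42 mm in diameter, paper label, loose, 80 to 150 g), 82 mm above the bench; outside the neck 18 to 20 mm, bore 13 mm, straight for the upper 18 mm. The dropper hangs in it, so lift about 75 mm straight up to free it. It stands at the far left or the far right of the work, beyond the tray or the rack.
- reagent_tray: Clear tray 114 x 134 x 35 mm with three vials in it, on the robot's left of the tile; origin at the centre of its underside. Leave it alone.
- reagent_a: Loose vial with dropper cap, 23 x 23 x 107 mm, standing upright in the tray (top about 110 mm above the bench); origin at the centre of its foot. Leave it alone.
- reagent_b: A second such vial, 23 x 23 x 107 mm, standing in the tray; origin at the centre of its foot. Leave it alone.
- reagent_c: A third such vial, 23 x 23 x 107 mm, standing in the tray; origin at the centre of its foot. Leave it alone.
- tube_rack: White tube rack 68 x 196 x 68 mm (x, y, z), long side roughly along the robot's forward direction, on the robot's right of the tile; seven capped tubes fixed in it reach 108 mm above the bench. Origin at the centre of its underside. Leave it alone.
- specimen_cup: Lidded specimen cup, 51 mm in diameter, 64 mm tall, loose, in the place on the far left or far right where the bottle is not; origin at the centre of its foot. Leave it alone.

How it is judged:
On the way, in this order (a step that is already met when the one before it is completed fails the run):
1. the magnifier head is swung clear of the tile while the dropper is still in its bottle ((x of magnifier_head in the frame of tile above 0.17 m or x of magnifier_head in the frame of tile below -0.17 m or y of magnifier_head in the frame of tile above 0.108 m or y of magnifier_head in the frame of tile below -0.108 m) and height (world z) of dropper_cap below 0.11 m), for 0.2 s.
2. the dropper is drawn up out of its bottle (height (world z) of dropper_tip above 0.09 m and contact force between the fingers and dropper above 0.3 N), for 0.2 s.
At the end, for the whole second after the job is handed in: The fingers hold the dropper still, within 10 degrees of upright, its tip 3 to 18 mm above the target ring and within 9 mm of its centre, not touching the tile; the lens head is off the tile, the tile within 15 mm of its start, the bottle upright within 30 mm of its start (horizontal distance between dropper_tip and ring below 0.009 m and z of dropper_tip in the frame of ring between 0.003 and 0.018 m and angle between dropper_cap's own z axis and vertical below 0.17 rad and contact force between the fingers and dropper above 0.3 N and contact force between dropper and tile below 0.05 N and linear speed of dropper below 0.02 m/s and (x of magnifier_head in the frame of tile above 0.17 m or x of magnifier_head in the frame of tile below -0.17 m or y of magnifier_head in the frame of tile above 0.108 m or y of magnifier_head in the frame of tile below -0.108 m) and distance of tile from where it was at the start of the episode below 0.015 m and distance of bottle_mouth from where it was at the start of the episode below 0.03 m and angle between bottle_mouth's own z axis and vertical below 0.2 rad); the arm keeps its last pose, push and grip.
It fails at once if the dropper touches the tile (contact force between dropper and tile above 0.05 N).
It fails at once if a bystander is knocked over or shifted by more than 2 cm (distance of any of reagent_tray, tube_rack, reagent_a, reagent_b, reagent_c, specimen_cup from where it was at the start of the episode above 0.02 m or angle between any of reagent_tray, tube_rack, reagent_a, reagent_b, reagent_c, specimen_cup's own z axis and vertical above 0.35 rad).
It fails at once if the dropper bottle is tipped over (angle between bottle_mouth's own z axis and vertical above 0.5 rad).
It also fails if it takes over 67 s, if anything falls off the work surface, if the arm or the gripper's body presses on something with over 40 N, if the wrist force passes 120 N, or if a joint passes its speed limit or range.

### The arm

A 6-joint arm with a two-finger parallel gripper is mounted at the origin on a cart in front of the work surface, level with it; the furniture and walls round the work are solid. World frame = base frame: x ahead of the robot, y to its left, z up, the work surface at z = 0. Lengths are in m, angles in rad, forces in N, time in s.
With the tool pointing down it reaches from about 0.275 to 0.825 m from the base axis. Payload 5.2 kg.
Tool frame: the origin (TCP) lies on the centre line of the jaws, within the pads' length; the fingertips stand ahead of it and the grasp point (between the pads) lies 11 mm behind it (finger_overhang is the z of the fingertips in the tool frame, in m); z points along the fingers, y is the line along which they close (so a half turn about z gives the same grasp; the last joint's range is limited). The gripper opens to 93 mm and grips with 3 to 60 N. Pads are 15 mm wide; open, the fingers measure 128 mm over their backs; the gripper's body (75 mm by 188 mm) begins 65 mm behind the grasp point.
Start: joints at [-1.357, 0.259, 1.535, -0, 1.348, -0.203], TCP at [0.223, -0.503, 0.206] pointing down, gripper open.
Joint ranges: [-3.14, 3.14], [-0.91, 2.08], [0.19, 2.58], [-1.22, 4.36], [0.22, 2.71], [-3.12, 3.12]. Speed limits (rad/s): [2.57, 2.57, 3.14, 3.14, 3.14, 3.14].

### API

Orientations are given as a unit quaternion [w, x, y, z].
In Python, from rig import get_obs, get_image, get_calibration, finish_job, finger_overhang gives the robot as it stands.
- The arm moves only by the tool apply_moves, never from a script. Its argument "moves" is one flat list of numbers, 6 for each row, row after row: the shift along the tool's x, y, z in units of 0.4 m (1.0 is 0.4 m), then the turn, a rotation vector about the tool's x, y, z in units of pi rad (1.0 is pi rad). In form: [tx, ty, tz, ax, ay, az, tx, ty, tz, ax, ay, az, ...]. A call has 1 to 5 rows; each row is the pose to reach, as a shift and turn from the pose commanded when the call began, along the tool's axes at that moment, turning the shorter way round; what a row does not reach only later rows make up. A row lasts 1/10 s, in which the tool goes at most 50 mm and 8.59 degrees, less where a joint would pass 70% of its speed; a pose out of reach is approached as far as the arm can. A call with a number of a shift or a turn outside -1 to 1 is refused whole. A call with a gripper value outside its range is refused whole. "jaw" is the opening, from 0 (shut) to 1 (fully open), set as the call begins (left out, the last holds). The fingers move at their own pace and stop on an object; the grip force is fixed at half the most. Time passes only in rows, so rows that repeat a pose let the fingers close. It gives the time, the measured TCP pose, the force, the opening and the grip force at its end, in the units of the state.
- get_obs(): the state, without advancing time (a new reading comes with each control period).
- get_image(name): name is "scene" or "top" or "wrist"; returns the picture (480x640x3 uint8, red, green, blue); there is no depth.
- get_calibration(name): a dict with "fov_y" (degrees; the focal length in pixels is half the picture's height over the tangent of half this angle, whatever the lens; pixels are square), "cx", "cy" (the principal point, pixels), "eye" and "rotation" of the camera in the world; the wrist camera has in their place "T_tool_cam" (4x4, takes a point from camera to tool coordinates, whose origin is the TCP and whose axes are the flange's). Camera axes: x right, y down, z forward; pixel columns grow to the right and rows downward; lengths in m; the calibration is good to about 2 mm. A picture is of the moment at which its call begins: read the wrist's pose just before it. get_calibration takes no time and is no camera call.
- finish_job(): hands the job in; it is judged then, once.
The state is a dict: "t": time; "joint_positions": joint angles; "dq": joint speeds; "effort": joint torques, N m; "position": TCP position; "tcp_rot": TCP orientation; "force": force on the tool from outside, world axes, zero at the start; "torque": the same for the moment, N m; "finger_gap": finger opening in m; "grip_force": force on a finger pad.
Only numpy, scipy, OpenCV 4.12 (cv2) and the standard library are available. Lean on these libraries where they do the work, as an engineer would, in place of code of your own. Each camera call takes 0.05 s, during which the arm holds its last target. There are 200 camera calls.

## Working session

There is one attempt and no reset: what is moved stays moved. The work goes in short steps, Python scripts to look and compute and a tool call to move; the robot and the scene stay as the last step left them, time stands still between calls to the robot, and variables do not carry over. Pictures are saved under pics/ and viewed, at most 10 in all, crops included, and the job is handed in when it is done.

Besides the shell and the picture viewer there is one more tool, called after "Call:" as a command line: name --argument value ..., lists and objects as JSON in quotes. apply_moves: Moves the arm, as the interface text tells. Its arguments: {"type":"object","properties":{"moves":{"type":"array","items":{"type":"number","minimum":-1,"maximum":1}},"jaw":{"type":"number"}},"required":["moves"]}

```bash
mkdir -p pics; cat > h.py <<'E'
import numpy as np, cv2
from rig import *
def cal(n):
    c=get_calibration(n); f=240/np.tan(np.radians(c["fov_y"])/2)
    return c,f
def ray(n,u,v,z):
    c,f=cal(n); R=np.array(c["rotation"]); e=np.array(c["eye"])
    d=R@np.array([(u-c["cx"])/f,(v-c["cy"])/f,1]); return (e+d*(z-e[2])/d[2]).round(4)
def proj(n,p):
    c,f=cal(n); q=np.array(c["rotation"]).T@(np.array(p)-np.array(c["eye"])); return (f*q[:2]/q[2]+[c["cx"],c["cy"]]).round(1)
def snap(n,name):
    im=get_image(n); cv2.imwrite(f"pics/{name}.png",im[:,:,::-1]); return im
E
python3 - <<'E'
from h import *
print({k:v for k,v in get_obs().items()}, finger_overhang)
for n in("top","scene","wrist"): print(get_calibration(n))
snap("top","top0"); snap("scene","scene0")
E
```

```text
{'t': 0.0, 'joint_positions': array([-1.35678033e+00,  2.59347300e-01,  1.53607836e+00, -1.19660893e-06,
        1.34800474e+00, -2.02808061e-01]), 'dq': array([-0.00035568,  0.00047095, -0.00053401,  0.00286625, -0.00015036,
        0.00163343]), 'effort': array([ 1.57442493e-03, -4.37307465e+01, -2.84002876e+01,  7.20185274e-02,
        4.13669273e-02, -1.72560863e-04]), 'position': array([ 0.2225653 , -0.50233121,  0.20551732]), 'tcp_rot': array([-9.18854805e-04,  9.78360270e-01,  2.06906594e-01, -5.73269021e-06]), 'force': array([-0.70125254, -0.4632141 ,  0.29682781]), 'torque': array([-0.00212825, -0.01493207, -0.0039917 ]), 'grip_force': 0.0, 'finger_gap': 0.09282765308225063} 0.008
{'fov_y': 47.8547892398985, 'cx': 317.993559044016, 'cy': 242.4337166522214, 'eye': array([ 0.4416711 , -0.01559121,  1.43066404]), 'rotation': array([-0.04303022,  0.70999405, -0.70186491,  0.03798017])}
{'fov_y': 46.294612637255206, 'cx': 316.87326892393844, 'cy': 240.06116047876642, 'eye': array([-0.22905531,  0.69566143,  1.15403092]), 'rotation': array([ 0.16175828, -0.39378919,  0.82900699, -0.36264548])}
{'fov_y': 65.5887770079879, 'cx': 326.35906304879455, 'cy': 238.21728614505517, 'T_tool_cam': array([[-4.20024097e-04, -9.63743993e-01, -2.66828297e-01,
         7.37345676e-02],
       [ 9.99999850e-01, -4.98954962e-04,  2.28014845e-04,
         1.39632876e-04],
       [-3.52883240e-04, -2.66828161e-01,  9.63744057e-01,
        -1.78393038e-01],
       [ 0.00000000e+00,  0.00000000e+00,  0.00000000e+00,
         1.00000000e+00]])}
```

View pics/top0.png

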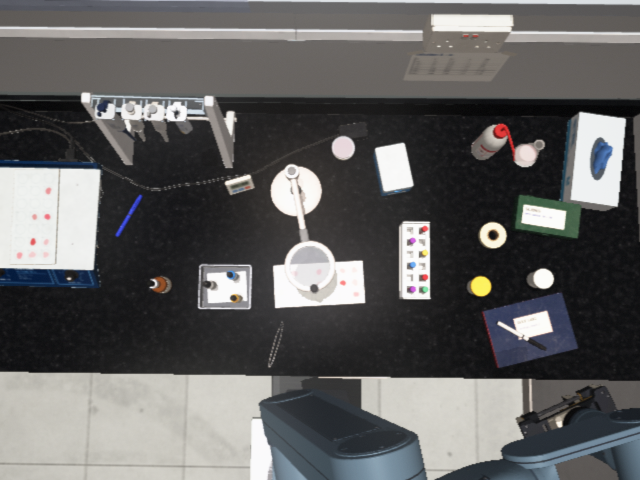

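View pics/scene0.png

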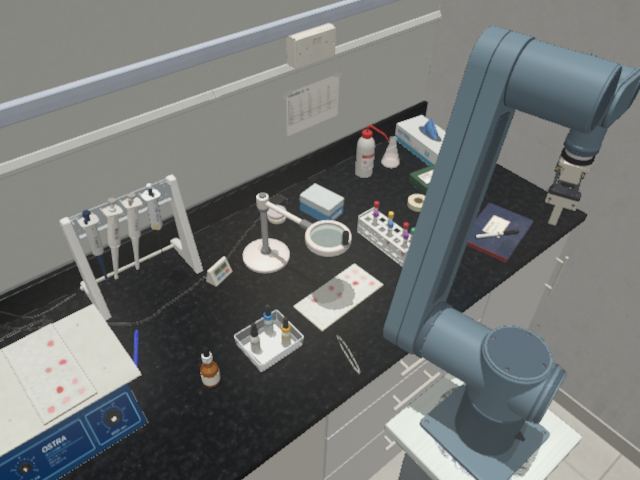

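```bash
python3 - <<'E'
import re
s=open('h.py').read()
s=s.replace('R=np.array(c["rotation"])','R=rot(c)').replace('np.array(c["rotation"]).T','rot(c).T')
s=s.replace('def cal','from scipy.spatial.transform import Rotation as Ro\ndef rot(c): return Ro.from_quat(np.array(c["rotation"])[[1,2,3,0]]).as_matrix()\ndef cal',1)
open('h.py','w').write(s)
from h import *
im=cv2.imread("pics/top0.png")
for nm,u,v,z in [("tileTL",274,263,.005),("tileTR",364,262,.005),("tileBR",365,303,.005),("tileBL",275,307,.005),("bulb",155,285,.12),("cap",156,285,.1),("bottlebase",166,285,.03),("hub",291,171,.23),("headc",310,266,.218),("knobtop",314,288,.254),("tray",225,287,.035),("rackTL",401,222,.068),("rackBR",430,298,.068)]:
    print(nm,ray("top",u,v,z))
a=cv2.resize(im[220:330,140:380],None,fx=3.3,fy=3.3,interpolation=cv2.INTER_CUBIC)
s=cv2.imread("pics/scene0.png"); b=cv2.resize(s[180:400,180:400],None,fx=1,fy=1)
b=cv2.resize(s[190:400,180:400],(264,252)); 
b=cv2.resize(s[255:335,285:395],None,fx=2.9,fy=2.9,interpolation=cv2.INTER_CUBIC); 
c=cv2.resize(s[340:395,190:230],None,fx=4,fy=4,interpolation=cv2.INTER_CUBIC)
o=np.zeros((600,800,3),np.uint8); o[:a.shape[0],:a.shape[1]]=a; o[365:365+b.shape[0],:b.shape[1]]=b; o[370:370+c.shape[0],400:400+c.shape[1]]=c
cv2.imwrite("pics/c1.png",o)
E
```

```text
tileTL [0.5497 0.1112 0.005 ]
tileTR [ 0.5551 -0.1265  0.005 ]
tileBR [ 0.4475 -0.1294  0.005 ]
tileBL [0.4343 0.1061 0.005 ]
bulb [0.4843 0.3882 0.12  ]
cap [0.485  0.3919 0.1   ]
bottlebase [0.4876 0.3874 0.03  ]
hub [0.7424 0.057  0.23  ]
headc [0.5278 0.0112 0.218 ]
knobtop [0.4775 0.0011 0.254 ]
tray [0.4841 0.2335 0.035 ]
rackTL [ 0.6532 -0.2155  0.068 ]
rackBR [ 0.4616 -0.2869  0.068 ]
```

View pics/c1.png

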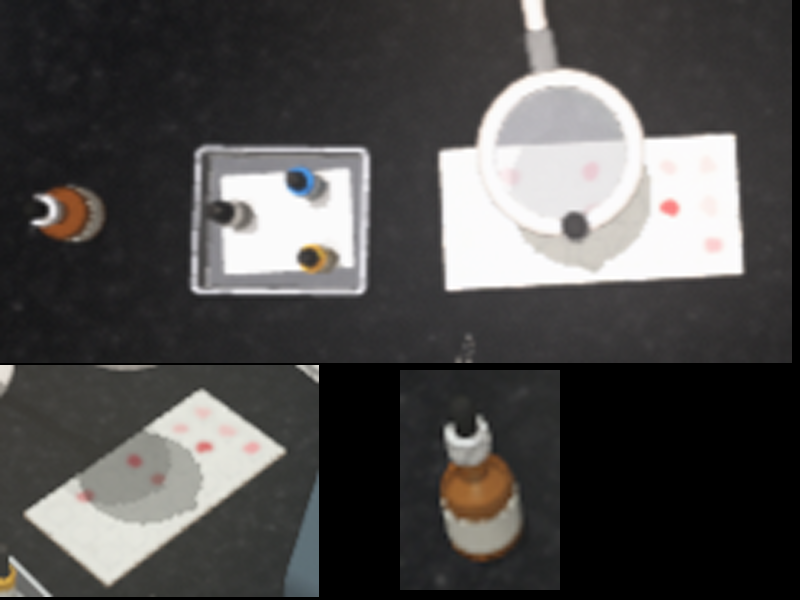

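```bash
cat >> h.py <<'E'
def yawR(d):
    a=np.radians(d); return np.array([[np.cos(a),np.sin(a),0],[np.sin(a),-np.cos(a),0],[0,0,-1.]])
def rows(*ts):
    "ts: (x,y,z,yawdeg) targets, tool down, from the present pose"
    o=get_obs(); p=o["position"]; R=Ro.from_quat(o["tcp_rot"][[1,2,3,0]]).as_matrix()
    print("at",p.round(4),"x-axis",R[:,0].round(3),"z",R[:,2].round(3),"t",o["t"])
    for t in ts:
        s=R.T@(np.array(t[:3])-p)/.4; w=Ro.from_matrix(R.T@yawR(t[3])).as_rotvec()/np.pi
        print(list(np.r_[s,w].round(3)))
E
python3 -c "
from h import *
rows((.2225,-.5,.30,24),(.34,-.25,.31,24),(.4775,.001,.31,12))"
```

```text
at [ 0.2225 -0.5024  0.2056] x-axis [0.914 0.405 0.   ] z [-0.     0.002 -1.   ] t 0.1
[np.float64(0.002), np.float64(-0.006), np.float64(-0.236), np.float64(-0.001), np.float64(-0.0), np.float64(-0.001)]
[np.float64(0.524), np.float64(-0.459), np.float64(-0.26), np.float64(-0.001), np.float64(-0.0), np.float64(-0.001)]
[np.float64(1.092), np.float64(-0.893), np.float64(-0.259), np.float64(-0.001), np.float64(-0.0), np.float64(0.066)]
```

Call:
apply_moves --moves '[0, 0, -0.24, 0, 0, 0, 0, 0, -0.24, 0, 0, 0, 0.52, -0.46, -0.26, 0, 0, 0, 0.52, -0.46, -0.26, 0, 0, 0, 0.52, -0.46, -0.26, 0, 0, 0]' --jaw 0.4

```text
t: 0.6
position: [0.2854, -0.3652, 0.3065]
tcp_rot: [-0.0, 0.979, 0.206, 0.0]
force: [0.6, 0.1, -1.1]
finger_gap: 0.0573
grip_force: 0.0
```

```bash
python3 -c "
from h import *
rows((.4775,.001,.31,12))"
```

```text
at [ 0.2854 -0.3652  0.3065] x-axis [0.915 0.404 0.   ] z [ 0.  0. -1.] t 0.6
[np.float64(0.809), np.float64(-0.644), np.float64(-0.008), np.float64(-0.0), np.float64(-0.0), np.float64(0.066)]
```

Call:
apply_moves --moves '[0.8, -0.64, -0.01, 0, 0, 0.066, 0.8, -0.64, -0.01, 0, 0, 0.066, 0.8, -0.64, -0.01, 0, 0, 0.066, 0.8, -0.64, -0.01, 0, 0, 0.066, 0.8, -0.64, -0.01, 0, 0, 0.066]'

```text
t: 1.1
position: [0.3987, -0.1468, 0.309]
tcp_rot: [-0.0, 0.995, 0.104, 0.0]
force: [1.9, -1.2, 0.6]
finger_gap: 0.0373
grip_force: 0.0
```

```bash
python3 -c "
from h import *
rows((.4775,.001,.31,12))"
```

```text
at [ 0.3987 -0.1468  0.309 ] x-axis [0.978 0.207 0.   ] z [ 0.  0. -1.] t 1.1
[np.float64(0.269), np.float64(-0.321), np.float64(-0.003), np.float64(-0.0), np.float64(-0.0), np.float64(-0.0)]
```

Call:
apply_moves --moves '[0.27, -0.32, 0, 0, 0, 0, 0.27, -0.32, 0, 0, 0, 0, 0.27, -0.32, 0, 0, 0, 0, 0.27, -0.32, 0, 0, 0, 0, 0.27, -0.32, 0, 0, 0, 0]'

```text
t: 1.6
position: [0.4779, 0.0013, 0.3085]
tcp_rot: [-0.0, 0.994, 0.107, -0.0]
force: [-0.3, -0.9, -0.6]
finger_gap: 0.0372
grip_force: 0.0
```

```bash
python3 - <<'E'
from h import *
rows((.4775,.001,.233,12))
snap("wrist","w1")
c,f=cal("wrist"); T=np.linalg.inv(c["T_tool_cam"])
o=get_obs(); R=Ro.from_quat(o["tcp_rot"][[1,2,3,0]]).as_matrix()
for P in [(.4775,.001,.254)]:
    q=T[:3,:3]@(R.T@(np.array(P)-o["position"]))+T[:3,3]; print(f*q[:2]/q[2]+[c["cx"],c["cy"]])
E
```

```text
at [0.4779 0.0013 0.3085] x-axis [ 0.977  0.212 -0.001] z [-0.001  0.001 -1.   ] t 1.6
[np.float64(-0.001), np.float64(0.001), np.float64(0.189), np.float64(-0.0), np.float64(0.0), np.float64(0.001)]
[324.34001693 251.2664139 ]
```

View pics/w1.png

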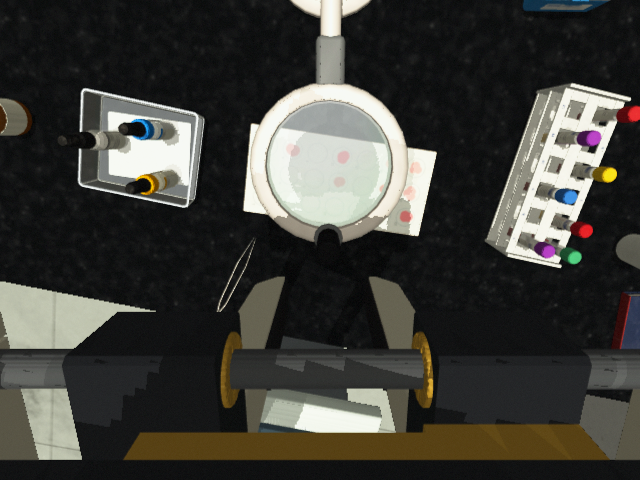

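Call:
apply_moves --moves '[0, 0, 0.19, 0, 0, 0, 0, 0, 0.19, 0, 0, 0, 0, 0, 0.19, 0, 0, 0]'

```text
t: 1.95
position: [0.4743, -0.0019, 0.2294]
tcp_rot: [-0.001, 0.995, 0.104, -0.004]
force: [-0.7, 0.6, -0.1]
finger_gap: 0.0372
grip_force: 0.0
```

```bash
python3 - <<'E'
from h import *
k=lambda d:(.7424-.271*np.cos(np.radians(d)),.057-.271*np.sin(np.radians(d)),.233,d)
rows(*[k(d) for d in (17,24,31,38,45)])
E
```

```text
at [ 0.4743 -0.0019  0.2294] x-axis [ 0.978  0.206 -0.008] z [-0.008  0.001 -1.   ] t 1.95
[np.float64(0.011), np.float64(0.054), np.float64(-0.009), np.float64(-0.001), np.float64(0.002), np.float64(-0.028)]
[np.float64(0.024), np.float64(0.136), np.float64(-0.01), np.float64(-0.001), np.float64(0.002), np.float64(-0.067)]
[np.float64(0.046), np.float64(0.216), np.float64(-0.01), np.float64(-0.001), np.float64(0.002), np.float64(-0.106)]
[np.float64(0.078), np.float64(0.292), np.float64(-0.01), np.float64(-0.002), np.float64(0.002), np.float64(-0.145)]
[np.float64(0.119), np.float64(0.364), np.float64(-0.011), np.float64(-0.002), np.float64(0.002), np.float64(-0.184)]
```

Call:
apply_moves --moves '[0.011, 0.054, 0, 0, 0, -0.028, 0.024, 0.136, 0, 0, 0, -0.067, 0.046, 0.216, 0, 0, 0, -0.106, 0.078, 0.292, 0, 0, 0, -0.145, 0.119, 0.364, 0, 0, 0, -0.184]'

```text
t: 2.45
position: [0.5546, -0.1365, 0.2353]
tcp_rot: [0.001, 0.923, 0.385, 0.001]
force: [-0.3, 0.8, -0.1]
finger_gap: 0.0374
grip_force: 0.3
```

```bash
python3 - <<'E'
from h import *
k=lambda d:(.7424-.271*np.cos(np.radians(d)),.057-.271*np.sin(np.radians(d)),.233,d)
rows(*[k(d) for d in (52,59,66,73,75)])
E
```

```text
at [ 0.5546 -0.1365  0.2353] x-axis [0.704 0.711 0.   ] z [ 0.002 -0.001 -1.   ] t 2.45
[np.float64(0.001), np.float64(0.072), np.float64(0.006), np.float64(0.001), np.float64(-0.0), np.float64(-0.037)]
[np.float64(0.016), np.float64(0.154), np.float64(0.006), np.float64(0.001), np.float64(-0.0), np.float64(-0.076)]
[np.float64(0.04), np.float64(0.233), np.float64(0.006), np.float64(0.001), np.float64(-0.0), np.float64(-0.115)]
[np.float64(0.074), np.float64(0.308), np.float64(0.006), np.float64(0.001), np.float64(0.0), np.float64(-0.154)]
[np.float64(0.085), np.float64(0.329), np.float64(0.006), np.float64(0.001), np.float64(0.0), np.float64(-0.165)]
```

Call:
apply_moves --moves '[0.001, 0.072, 0, 0, 0, -0.037, 0.016, 0.154, 0, 0, 0, -0.076, 0.04, 0.233, 0, 0, 0, -0.115, 0.074, 0.308, 0, 0, 0, -0.154, 0.085, 0.329, 0, 0, 0, -0.165]'

```text
t: 2.95
position: [0.6734, -0.2058, 0.2341]
tcp_rot: [0.001, 0.794, 0.608, 0.0]
force: [1.0, 0.4, -1.1]
finger_gap: 0.0371
grip_force: 0.0
```

Call:
apply_moves --moves '[0, 0, 0, 0, 0, 0, 0, 0, -0.25, 0, 0, 0, 0, 0, -0.25, 0, 0, 0, 0, 0, -0.25, 0, 0, 0]'

```text
t: 3.35
position: [0.6727, -0.204, 0.344]
tcp_rot: [0.007, 0.795, 0.607, 0.003]
force: [-0.3, -0.7, 0.7]
finger_gap: 0.0369
grip_force: 0.0
```

```bash
python3 - <<'E'
from h import *
snap("top","top1"); snap("scene","scene1")
rows((.47,-.05,.333,30),(.47,.15,.333,0),(.486,.39,.25,0))
E
```

```text
at [ 0.6713 -0.2032  0.3367] x-axis [ 0.264  0.965 -0.001] z [ 0.005 -0.003 -1.   ] t 3.45
[np.float64(0.237), np.float64(-0.586), np.float64(0.006), np.float64(0.002), np.float64(-0.0), np.float64(0.248)]
[np.float64(0.719), np.float64(-0.718), np.float64(0.005), np.float64(0.002), np.float64(-0.001), np.float64(0.415)]
[np.float64(1.309), np.float64(-0.839), np.float64(0.211), np.float64(0.002), np.float64(-0.001), np.float64(0.415)]
```

View pics/top1.png

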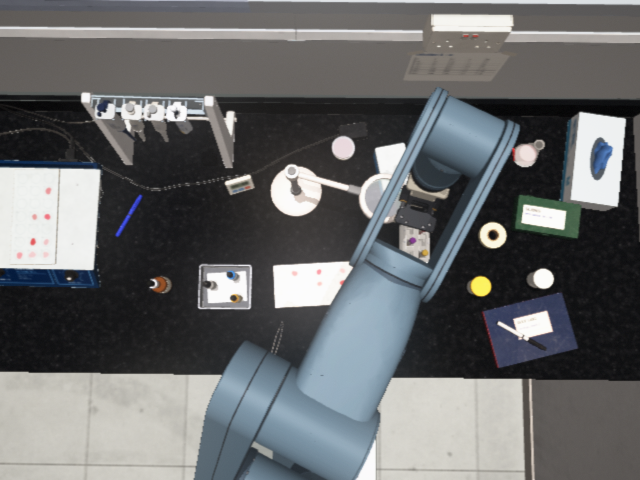

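```bash
python3 - <<'E'
from h import *
rows((.58,.08,.333,45),)
im=cv2.imread("pics/top1.png"); print(ray("top",380,197,.218))
hsv=cv2.cvtColor(im,cv2.COLOR_BGR2HSV)
# brown bottle masks in both views
for n,nm,box in(("top","top0",(270,300,145,178)),("scene","scene0",(345,395,190,230))):
    s=cv2.imread(f"pics/{nm}.png");h=cv2.cvtColor(s,cv2.COLOR_BGR2HSV); a,b,c,d=box
    w=((h[a:b,c:d,1]<60)&(h[a:b,c:d,2]>140)); 
    nn,l,st,ce=cv2.connectedComponentsWithStats(w.astype(np.uint8))
    for i in range(1,nn): print(n,st[i],ce[i]+[c,a], ray(n,*(ce[i]+[c,a]),.097))
E
```

```text
at [ 0.6713 -0.2032  0.3367] x-axis [ 0.264  0.965 -0.001] z [ 0.005 -0.003 -1.   ] t 3.45
[np.float64(0.623), np.float64(-0.407), np.float64(0.006), np.float64(0.002), np.float64(-0.0), np.float64(0.165)]
[ 0.6869 -0.146   0.218 ]
top [ 5  9  8 10 36] [154.16666667 283.33333333] [0.4892 0.3975 0.097 ]
top [22 11  1  1  1] [167. 281.] [0.4953 0.3661 0.097 ]
top [17 22  2  1  2] [162.5 292. ] [0.4681 0.376  0.097 ]
scene [11  7 11 12 71] [206.61971831 358.08450704] [0.4826 0.4031 0.097 ]
scene [ 11  27  18  14 120] [210.08333333 379.91666667] [0.4294 0.427  0.097 ]
```

Call:
apply_moves --moves '[0.62, -0.41, 0, 0, 0, 0.165, 0.62, -0.41, 0, 0, 0, 0.165, 0.62, -0.41, 0, 0, 0, 0.165, 0.62, -0.41, 0, 0, 0, 0.165, 0.62, -0.41, 0, 0, 0, 0.165]' --jaw 0.5

```text
t: 3.95
position: [0.5907, 0.0363, 0.3317]
tcp_rot: [-0.001, 0.924, 0.382, -0.001]
force: [0.7, -0.6, -0.1]
finger_gap: 0.0463
grip_force: 0.0
```

```bash
python3 - <<'E'
from h import *
rows((.486,.392,.30,30),)
E
```

```text
at [0.5907 0.0363 0.3317] x-axis [ 0.708  0.706 -0.002] z [-0.003  0.    -1.   ] t 3.95
[np.float64(0.443), np.float64(-0.814), np.float64(0.08), np.float64(-0.001), np.float64(0.001), np.float64(0.083)]
```

Call:
apply_moves --moves '[0.44, -0.81, 0.08, 0, 0, 0.083, 0.44, -0.81, 0.08, 0, 0, 0.083, 0.44, -0.81, 0.08, 0, 0, 0.083, 0.44, -0.81, 0.08, 0, 0, 0.083, 0.44, -0.81, 0.08, 0, 0, 0.083]'

```text
t: 4.45
position: [0.5204, 0.2725, 0.3102]
tcp_rot: [0.0, 0.966, 0.26, -0.001]
force: [-0.6, -0.0, -0.6]
finger_gap: 0.0464
grip_force: 0.0
```

```bash
python3 - <<'E'
from h import *
rows((.486,.392,.26,30),)
E
```

```text
at [0.5204 0.2725 0.3102] x-axis [ 0.865  0.502 -0.003] z [-0.003 -0.001 -1.   ] t 4.45
[np.float64(0.076), np.float64(-0.302), np.float64(0.126), np.float64(-0.0), np.float64(0.001), np.float64(0.001)]
```

Call:
apply_moves --moves '[0.076, -0.3, 0.1, 0, 0, 0, 0.076, -0.3, 0.1, 0, 0, 0, 0.076, -0.3, 0.1, 0, 0, 0, 0.076, -0.3, 0.1, 0, 0, 0, 0.076, -0.3, 0.1, 0, 0, 0]'

```text
t: 4.95
position: [0.4874, 0.3899, 0.2704]
tcp_rot: [0.001, 0.965, 0.261, -0.001]
force: [0.8, 0.1, -0.3]
finger_gap: 0.0463
grip_force: 0.0
```

```bash
cat >> h.py <<'E'
def wpose():
    c,f=cal("wrist"); o=get_obs(); R=Ro.from_quat(o["tcp_rot"][[1,2,3,0]]).as_matrix(); T=np.array(c["T_tool_cam"])
    return c,f,R@T[:3,:3],R@T[:3,3]+o["position"]
def wray(P,u,v,z):
    c,f,R,e=P; d=R@np.array([(u-c["cx"])/f,(v-c["cy"])/f,1]); return (e+d*(z-e[2])/d[2]).round(4)
def wproj(P,p):
    c,f,R,e=P; q=R.T@(np.array(p)-e); return (f*q[:2]/q[2]+[c["cx"],c["cy"]]).round(1)
E
python3 - <<'E'
from h import *
P=wpose(); snap("wrist","w2"); import pickle; pickle.dump(P,open("w2.pkl","wb"))
rows((.486,.392,.26,30),)
print(wproj(P,(.486,.392,.129)),wproj(P,(.486,.392,.092)))
E
```

```text
at [0.4882 0.3894 0.2711] x-axis [ 0.865  0.502 -0.002] z [-0.001 -0.001 -1.   ] t 5.0
[np.float64(-0.001), np.float64(-0.008), np.float64(0.028), np.float64(0.0), np.float64(0.001), np.float64(0.001)]
[323.2 221.7] [323.4 213.1]
```

View pics/w2.png

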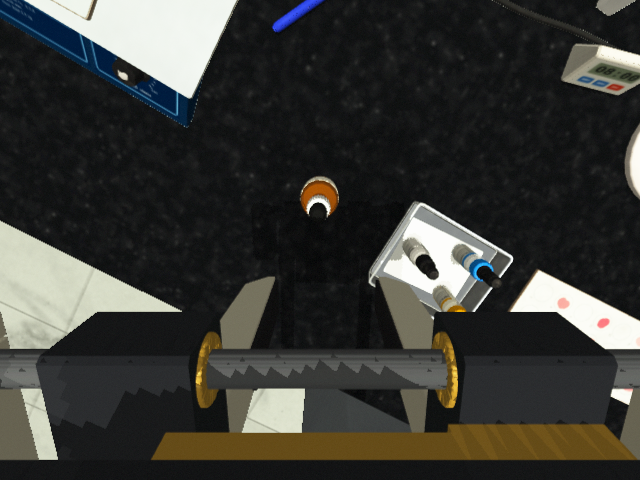

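```bash
python3 - <<'E'
from h import *
import pickle; P=pickle.load(open("w2.pkl","rb"))
im=cv2.imread("pics/w2.png")[170:230,290:350]
h=cv2.cvtColor(im,cv2.COLOR_BGR2HSV)
br=(h[...,1]>120)&(h[...,2]>60); wh=(h[...,1]<50)&(h[...,2]>130)
for n,m,z in(("amber",br,.06),("white",wh,.1)):
    y,x=np.where(m); print(n,x.min()+290,x.max()+290,y.min()+170,y.max()+170,x.mean()+290)
for y in range(30,52): print(170+y,''.join('B' if br[y,x] else 'W' if wh[y,x] else '.' if h[y,x,2]<60 else '-' for x in range(60)))
print(wray(P,318,210,.129),wray(P,318,206,.102),wray(P,320,196,.06))
E
```

```text
amber 301 337 180 215 319.4569230769231
white 302 337 177 216 319.61423220973785
200 ..........-BBBBBBBB-WWWWWWWWWWWWWWWWWWWBBBBBBBBB-...........
201 ...........BBBBBBB-WWWWWWWWWWWWWWWWWWWWBBBBBBBBB-...........
202 ...........BBBBBBBWWWWWWWWWW-WWWWWWWWWW-BBBBBBBB-...........
203 ...........BBBBBBBWWWWWWW.......WWWWWWWWBBBBBBBB............
204 ...........BBBBBB-WWWWW..........-WWWWWWBBBBBBBB............
205 ............BBBBBWWWWWW...........WWWWWWBBBBBBB.............
206 ............BBBBBWWWWW.............WWWWW-BBBBBB.............
207 .............BBB-WWWW..............-WWWW-BBBBB..............
208 .............BBB-WWW................WWWW-BBBBB..............
209 ..............BB-WWW................WWWW-BBBB-..............
210 ..............BB-WWW................-WWWBBBBB...............
211 ...............BBWW-.................WWW-BBB................
212 ................B-W..................WW-BBB.................
213 .................-W.................-WW-BB..................
214 ..................-.................-WW--...................
215 ...................-................-WB.....................
216 ....................................-W......................
217 .....................................-......................
218 ............................................................
219 ............................................................
220 ............................................................
221 ............................................................
[0.4928 0.4012 0.129 ] [0.4912 0.4008 0.102 ] [0.4941 0.4011 0.06  ]
```

```bash
python3 - <<'E'
from h import *
rows((.492,.401,.155,30),)
E
```

```text
at [0.4882 0.3894 0.2711] x-axis [ 0.865  0.502 -0.002] z [-0.001 -0.001 -1.   ] t 5.0
[np.float64(0.023), np.float64(-0.021), np.float64(0.29), np.float64(0.0), np.float64(0.001), np.float64(0.001)]
```

Call:
apply_moves --moves '[0.023, -0.021, 0.1, 0, 0, 0, 0.023, -0.021, 0.2, 0, 0, 0, 0.023, -0.021, 0.29, 0, 0, 0, 0.023, -0.021, 0.29, 0, 0, 0, 0.023, -0.021, 0.29, 0, 0, 0]'

```text
t: 5.5
position: [0.4931, 0.4011, 0.1565]
tcp_rot: [0.0, 0.966, 0.259, -0.0]
force: [-0.2, -0.6, 0.4]
finger_gap: 0.0467
grip_force: 0.0
```

```bash
python3 - <<'E'
from h import *
import pickle
P=wpose(); im=snap("wrist","w3"); pickle.dump(P,open("w3.pkl","wb"))
rows((.492,.401,.089,30),)
print(wproj(P,(.492,.401,.129)),wproj(P,(.492,.401,.102)))
cv2.imwrite("pics/w3c.png",cv2.resize(im[120:340,200:440,::-1],None,fx=2.5,fy=2.5))
E
```

```text
at [0.4939 0.4019 0.158 ] x-axis [0.865 0.501 0.003] z [ 0.003  0.001 -1.   ] t 5.55
[np.float64(-0.006), np.float64(-0.0), np.float64(0.172), np.float64(0.0), np.float64(-0.001), np.float64(0.0)]
[325.3 267.3] [325.4 253.2]
```

View pics/w3c.png

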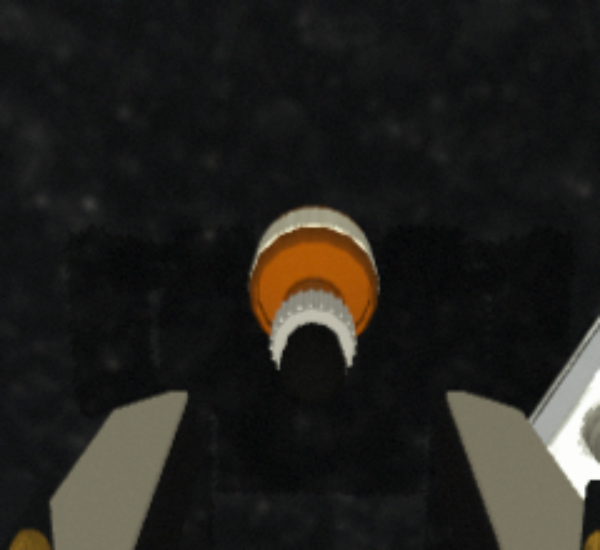

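Call:
apply_moves --moves '[-0.006, 0, 0.06, 0, 0, 0, -0.006, 0, 0.12, 0, 0, 0, -0.006, 0, 0.172, 0, 0, 0, -0.006, 0, 0.172, 0, 0, 0, -0.006, 0, 0.172, 0, 0, 0]'

```text
t: 6.05
position: [0.4916, 0.4017, 0.0893]
tcp_rot: [-0.0, 0.966, 0.26, 0.002]
force: [0.6, 0.7, -0.5]
finger_gap: 0.0466
grip_force: 0.0
```

Call:
apply_moves --moves '[0, 0, 0, 0, 0, 0, 0, 0, 0, 0, 0, 0, 0, 0, 0, 0, 0, 0, 0, 0, 0, 0, 0, 0, 0, 0, 0, 0, 0, 0]' --jaw 0.1

```text
t: 6.55
position: [0.4906, 0.4014, 0.0876]
tcp_rot: [-0.0, 0.966, 0.26, 0.001]
force: [-0.0, -0.6, 4.3]
finger_gap: 0.0198
grip_force: 30.0
```

```bash
python3 - <<'E'
from h import *
P=wpose(); im=snap("wrist","w4"); o=get_obs(); print(o["force"],o["finger_gap"],o["position"])
s=get_image("scene")
a=cv2.resize(im[180:330,230:430,::-1],None,fx=3,fy=3); b=cv2.resize(s[310:400,150:250,::-1],(200,180),interpolation=cv2.INTER_CUBIC)
a[:180,:200]=b; cv2.imwrite("pics/w4c.png",a)
E
```

```text
[0.51035619 0.22212174 4.19283019] 0.019254297405294035 [0.49059291 0.40143543 0.08758281]
```

View pics/w4c.png

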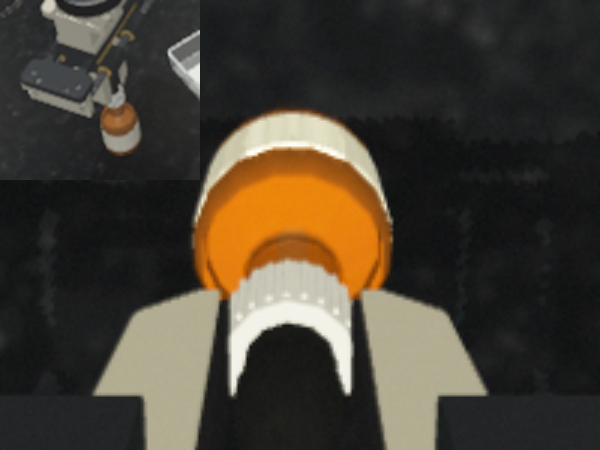

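```bash
python3 - <<'E'
from h import *
P=wpose(); o=get_obs(); R=Ro.from_quat(o["tcp_rot"][[1,2,3,0]]).as_matrix(); p=o["position"]
q=lambda w:(R.T@(np.array(w)-p)).round(4)
print("cap",q(wray(P,326.8,298,.102)),"front edge",q(wray(P,326.8,278,.102)))
for x in(-.0075,0,.0075):
    print(x,[wproj(P,p+R@np.array([x,y,.008])) for y in(-.01,.01)])
# amber extents -> bottle axis, shoulder ~z .055
print("bottle",q(wray(P,230+292/3,180+215/3,.055)), o["finger_gap"],o["t"])
E
```

```text
cap [-0.0013  0.0003 -0.0144] front edge [ 0.0089  0.0003 -0.0144]
-0.0075 [array([307.6, 291. ]), array([344.6, 291. ])]
0 [array([307.4, 278. ]), array([344.8, 278. ])]
0.0075 [array([307.2, 264.8]), array([345. , 264.8])]
bottle [0.007  0.0008 0.0326] 0.01931239924252806 6.65
```

Call:
apply_moves --moves '[0, 0, 0, 0, 0, 0, 0, 0, 0, 0, 0, 0, 0, 0, -0.012, 0, 0, 0, 0, 0, -0.012, 0, 0, 0]' --jaw 0.35

```text
t: 7.05
position: [0.4903, 0.4014, 0.0921]
tcp_rot: [-0.0, 0.966, 0.26, 0.0]
force: [-0.3, -0.7, -0.1]
finger_gap: 0.0326
grip_force: 0.0
```

Call:
apply_moves --moves '[0, 0, 0, 0, 0, 0, 0, 0, 0, 0, 0, 0, 0, 0, 0, 0, 0, 0, 0, 0, 0, 0, 0, 0, 0, 0, 0, 0, 0, 0]' --jaw 0.1

```text
t: 7.55
position: [0.4901, 0.4012, 0.0916]
tcp_rot: [0.0, 0.966, 0.26, -0.0]
force: [0.4, -0.4, -0.5]
finger_gap: 0.0153
grip_force: 30.0
```

```bash
python3 - <<'E'
from h import *
P=wpose(); im=snap("wrist","w5"); o=get_obs(); print(o["force"],o["finger_gap"],o["position"])
s=get_image("scene")
a=cv2.resize(im[180:330,230:430,::-1],None,fx=3,fy=3); b=cv2.resize(s[330:390,180:240,::-1],(200,200),interpolation=cv2.INTER_CUBIC)
a[:200,:200]=b; cv2.imwrite("pics/w5c.png",a)
E
```

```text
[ 1.00031355  0.68770381 -0.83809568] 0.015177232727104046 [0.49008641 0.40120914 0.09158889]
```

View pics/w5c.png

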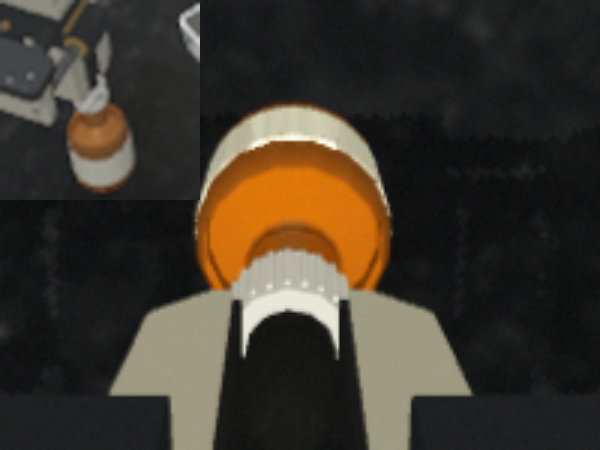

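Call:
apply_moves --moves '[0, 0, 0, 0, 0, 0, 0, 0, 0, 0, 0, 0, 0, 0, 0, 0, 0, 0, 0, 0, 0.015, 0, 0, 0, 0, 0, 0.029, 0, 0, 0]' --jaw 0.5

```text
t: 8.15
position: [0.4901, 0.4013, 0.0797]
tcp_rot: [-0.0, 0.966, 0.26, 0.0]
force: [0.2, 0.6, 0.4]
finger_gap: 0.0459
grip_force: 0.0
```

```bash
python3 - <<'E'
from h import *
P=wpose(); im=snap("wrist","w6"); o=get_obs(); print(o["force"],o["finger_gap"],o["position"])
s=get_image("scene")
a=cv2.resize(im[180:330,230:430,::-1],None,fx=3,fy=3); b=cv2.resize(s[330:390,180:240,::-1],(200,200),interpolation=cv2.INTER_CUBIC)
a[:200,:200]=b; cv2.imwrite("pics/w6c.png",a)
E
```

```text
[ 0.46443261 -0.8691312  -0.98737318] 0.04637532669366563 [0.4894074  0.40082765 0.07837735]
```

View pics/w6c.png

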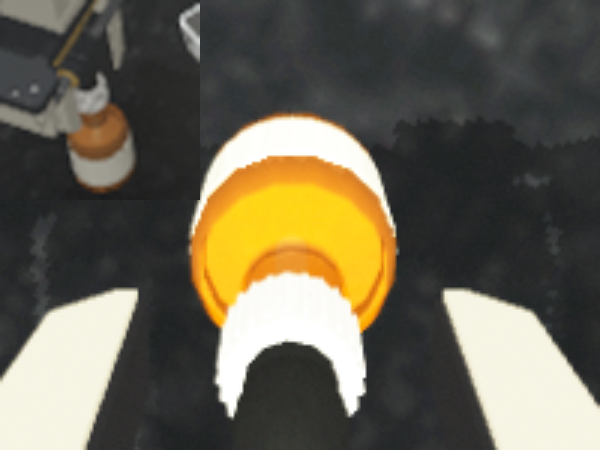

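Call:
apply_moves --moves '[0, 0, 0, 0, 0, 0, 0, 0, 0, 0, 0, 0, 0, 0, 0, 0, 0, 0, 0, 0, 0, 0, 0, 0, 0, 0, 0, 0, 0, 0]' --jaw 0.1

```text
t: 8.75
position: [0.4903, 0.4013, 0.0803]
tcp_rot: [-0.0, 0.966, 0.26, 0.0]
force: [0.5, 0.1, -0.2]
finger_gap: 0.021
grip_force: 30.0
```

Call:
apply_moves --moves '[0, 0, 0, 0, 0, 0, 0, 0, -0.03, 0, 0, 0, 0, 0, -0.06, 0, 0, 0, 0, 0, -0.06, 0, 0, 0]'

```text
t: 9.15
position: [0.4917, 0.4022, 0.107]
tcp_rot: [-0.001, 0.966, 0.26, 0.002]
force: [1.0, -0.1, 0.3]
finger_gap: 0.0208
grip_force: 30.0
```

```bash
python3 - <<'E'
from h import *
P=wpose(); im=snap("wrist","w7"); o=get_obs(); print(o["force"],o["finger_gap"],o["position"],o["grip_force"])
s=get_image("scene")
a=cv2.resize(im[130:330,210:450,::-1],None,fx=2.5,fy=2.5); b=cv2.resize(s[320:390,180:240,::-1],(200,233),interpolation=cv2.INTER_CUBIC)
a[:233,:200]=b; cv2.imwrite("pics/w7c.png",a)
E
```

```text
[ 0.13437398 -0.00821323 -0.31180632] 0.02055556179010366 [0.49117004 0.40183844 0.10595229] 30.0000062584877
```

View pics/w7c.png

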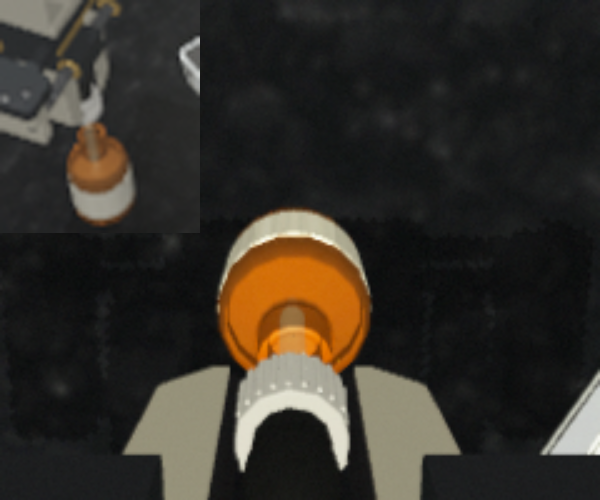

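Call:
apply_moves --moves '[0, 0, -0.1, 0, 0, 0, 0, 0, -0.2, 0, 0, 0, 0, 0, -0.28, 0, 0, 0, 0, 0, -0.28, 0, 0, 0, 0, 0, -0.28, 0, 0, 0]'

```text
t: 9.75
position: [0.4902, 0.4013, 0.2163]
tcp_rot: [-0.0, 0.966, 0.26, 0.0]
force: [-0.9, 0.3, -1.1]
finger_gap: 0.0209
grip_force: 30.0
```

```bash
cat >> h.py <<'E'
def tile(im,xyf,z=.005,guess=(.4966,-.0097)):
    "white blobs -> quads on plane z; keeps tile-sized ones"
    h=cv2.cvtColor(im,cv2.COLOR_RGB2HSV); m=((h[...,1]<110)&(h[...,2]>150)).astype(np.uint8)*255
    m=cv2.morphologyEx(m,cv2.MORPH_OPEN,np.ones((3,3)))
    for c in cv2.findContours(m,cv2.RETR_EXTERNAL,cv2.CHAIN_APPROX_NONE)[0]:
        if cv2.contourArea(c)<1200: continue
        w=np.array([xyf(u,v,z)[:2] for u,v in cv2.convexHull(c)[:,0]+0.0],np.float32)
        (cx,cy),(a,b),an=cv2.minAreaRect(w*1000)
        if 80<min(a,b)<140 and 200<max(a,b)<270:
            bx=cv2.boxPoints(((cx,cy),(a,b),an)); e=bx[1]-bx[0] if np.linalg.norm(bx[1]-bx[0])>np.linalg.norm(bx[2]-bx[1]) else bx[2]-bx[1]
            e=e/np.linalg.norm(e); e=e*np.sign(e[1]); print("tile",cx,cy,a,b,e,"ring",np.array([cx,cy])+95*e)
E
python3 - <<'E'
from h import *
o=get_obs(); print(o["position"],o["finger_gap"],o["grip_force"],o["t"])
for n in("top","scene"):
    print(n); tile(get_image(n),lambda u,v,z:ray(n,u,v,z))
P=wpose(); print("wrist"); tile(get_image("wrist"),lambda u,v,z:wray(P,u,v,z))
rows((.49,.20,.217,20),(.493,.085,.217,10))
E
```

```text
[0.49018512 0.40129533 0.21634334] 0.020868079481188653 30.000046491622925 9.75
top
tile 496.6033935546875 -7.174781799316406 111.9095230102539 237.5690155029297 [-0.06587467  0.9978279 ] ring [490.3453002   87.61886597]
tile 841.6670532226562 -755.6312255859375 127.40764617919922 245.58428955078125 [-0.9902992   0.13895087] ring [ 747.58862305 -742.43089294]
scene
tile 496.4115905761719 -8.14105224609375 113.75739288330078 237.45681762695312 [-0.06955032  0.99757844] ring [489.80431032  86.62889862]
wrist
at [0.4892 0.4007 0.2139] x-axis [ 0.864  0.503 -0.004] z [-0.003 -0.002 -1.   ] t 9.9
[np.float64(-0.25), np.float64(0.435), np.float64(-0.007), np.float64(0.0), np.float64(0.001), np.float64(0.057)]
[np.float64(-0.388), np.float64(0.687), np.float64(-0.006), np.float64(0.0), np.float64(0.001), np.float64(0.112)]
```

```bash
python3 - <<'E'
from h import *
rows((.489,.087,.217,30))
E
```

```text
at [0.4892 0.4007 0.2139] x-axis [ 0.864  0.503 -0.004] z [-0.003 -0.002 -1.   ] t 9.9
[np.float64(-0.395), np.float64(0.678), np.float64(-0.006), np.float64(-0.0), np.float64(0.001), np.float64(0.001)]
```

Call:
apply_moves --moves '[-0.04, 0.068, -0.006, 0, 0, 0, -0.1, 0.17, -0.006, 0, 0, 0, -0.15, 0.26, -0.006, 0, 0, 0, -0.19, 0.33, -0.006, 0, 0, 0, -0.21, 0.36, -0.006, 0, 0, 0]'

```text
t: 10.4
position: [0.4892, 0.2318, 0.217]
tcp_rot: [0.0, 0.966, 0.259, -0.002]
force: [1.1, -1.2, 0.0]
finger_gap: 0.0206
grip_force: 30.0
```

Call:
apply_moves --moves '[-0.02, 0.034, 0, 0, 0, 0, -0.07, 0.12, 0, 0, 0, 0, -0.13, 0.22, 0, 0, 0, 0, -0.17, 0.29, 0, 0, 0, 0, -0.185, 0.318, 0, 0, 0, 0]'

```text
t: 10.9
position: [0.4898, 0.0854, 0.218]
tcp_rot: [0.0, 0.966, 0.259, -0.0]
force: [-0.4, -0.1, -0.7]
finger_gap: 0.0209
grip_force: 30.0
```

```bash
python3 - <<'E'
from h import *
o=get_obs(); print(o["position"],o["finger_gap"],o["grip_force"],o["t"])
rows((.489,.087,.11,30),(.489,.087,.083,30))
# cap/tube check in scene view: predicted pixels and white cap blob near them
im=get_image("scene"); h=cv2.cvtColor(im,cv2.COLOR_RGB2HSV)
p=o["position"]; cap=p+[0,0,.0117]; tip=p-[0,0,.0683]
print("cap",proj("scene",cap),"tip",proj("scene",tip))
P=wpose(); 
for n in("scene",): tile(im,lambda u,v,z:ray(n,u,v,z))
u,v=proj("scene",tip).astype(int)
cu,cv_=proj("scene",cap).astype(int)
g=cv2.cvtColor(im,cv2.COLOR_RGB2GRAY)
for y in range(cv_-8,v+8,2): print(y,g[y,u-16:u+17].tolist())
E
```

```text
[0.48979818 0.08540218 0.21799033] 0.02089718724864501 30.000033974647522 10.9
at [0.4898 0.0854 0.218 ] x-axis [ 0.865  0.501 -0.001] z [-0.001 -0.    -1.   ] t 10.9
[np.float64(0.001), np.float64(-0.004), np.float64(0.27), np.float64(-0.0), np.float64(0.0), np.float64(0.0)]
[np.float64(0.001), np.float64(-0.004), np.float64(0.337), np.float64(-0.0), np.float64(0.0), np.float64(0.0)]
cap [315. 252.] tip [314.5 275.3]
tile 496.4217529296875 -8.286758422851562 113.75739288330078 237.16470336914062 [-0.06955028  0.99757844] ring [489.81447601  86.48319244]
244 [145, 144, 144, 144, 144, 144, 144, 144, 144, 144, 137, 122, 116, 112, 102, 87, 81, 81, 100, 119, 91, 65, 113, 133, 97, 53, 52, 51, 51, 51, 50, 52, 51]
246 [144, 144, 144, 144, 144, 144, 144, 143, 144, 144, 144, 144, 144, 144, 140, 142, 144, 145, 136, 126, 91, 74, 117, 100, 63, 57, 56, 56, 55, 54, 52, 51, 51]
248 [132, 141, 144, 144, 145, 144, 144, 144, 144, 144, 144, 144, 144, 129, 98, 83, 103, 134, 145, 135, 100, 136, 132, 84, 57, 57, 57, 56, 55, 56, 57, 56, 55]
250 [54, 54, 61, 90, 100, 115, 123, 131, 141, 144, 144, 144, 145, 
[... 1642 characters left out ...]
 60, 60]
274 [62, 61, 61, 60, 60, 60, 59, 61, 63, 65, 63, 62, 62, 62, 62, 61, 71, 94, 81, 62, 62, 70, 75, 69, 65, 63, 62, 61, 61, 61, 61, 60, 61]
276 [61, 61, 60, 61, 61, 62, 62, 65, 67, 66, 65, 64, 63, 61, 60, 60, 66, 70, 65, 63, 65, 63, 61, 61, 61, 62, 65, 64, 63, 62, 62, 61, 61]
278 [61, 59, 59, 60, 61, 62, 60, 61, 61, 62, 62, 62, 63, 62, 62, 63, 62, 61, 61, 62, 64, 62, 62, 62, 61, 63, 65, 64, 62, 63, 64, 63, 63]
280 [59, 59, 59, 59, 60, 60, 60, 61, 64, 63, 61, 61, 59, 60, 60, 61, 60, 61, 64, 65, 66, 63, 61, 61, 61, 61, 61, 61, 61, 61, 92, 166, 192]
282 [61, 60, 60, 63, 63, 61, 61, 63, 62, 62, 64, 65, 65, 63, 60, 59, 60, 60, 61, 62, 62, 61, 60, 61, 60, 60, 61, 68, 127, 183, 218, 228, 227]
```

Call:
apply_moves --moves '[0, -0.003, 0.07, 0, 0, 0, 0, -0.003, 0.15, 0, 0, 0, 0, -0.003, 0.23, 0, 0, 0, 0, -0.003, 0.28, 0, 0, 0, 0, -0.003, 0.3, 0, 0, 0]'

```text
t: 11.45
position: [0.4876, 0.09, 0.0961]
tcp_rot: [-0.001, 0.965, 0.261, -0.002]
force: [0.1, -0.0, -1.6]
finger_gap: 0.0208
grip_force: 30.0
```

```bash
python3 - <<'E'
from h import *
import time
snap("top","t9")
o=get_obs(); p=o["position"]; print(p,o["finger_gap"],o["grip_force"],o["t"])
rows((.489,.087,.0845,30))
im=get_image("scene"); tip=p-[0,0,.0683]; u,v=proj("scene",tip).astype(int); print("tip",u,v,"ring",proj("scene",(.49,.087,.005)))
for y in range(v-12,v+8,2): print(y,im[y,u-8:u+9,0].tolist())
tile(im,lambda u,v,z:ray("scene",u,v,z))
E
```

```text
[0.4877927  0.08976967 0.09603501] 0.020909007832295115 29.99985158443451 11.5
at [0.4878 0.0898 0.096 ] x-axis [ 0.864  0.504 -0.003] z [-0.004  0.001 -1.   ] t 11.5
[np.float64(-0.001), np.float64(0.008), np.float64(0.029), np.float64(-0.001), np.float64(0.001), np.float64(0.001)]
tip 313 308 ring [313.2 313.4]
296 [65, 127, 172, 204, 213, 212, 212, 205, 188, 178, 192, 208, 200, 168, 148, 173, 165]
298 [202, 212, 213, 213, 211, 210, 210, 205, 188, 177, 189, 204, 178, 148, 175, 190, 169]
300 [210, 210, 211, 211, 209, 208, 208, 199, 183, 175, 177, 159, 146, 171, 203, 181, 149]
302 [207, 207, 209, 209, 209, 208, 209, 188, 167, 153, 146, 146, 172, 203, 181, 150, 149]
304 [211, 211, 210, 208, 208, 210, 200, 167, 157, 159, 152, 148, 148, 148, 147, 148, 178]
306 [211, 211, 211, 210, 208, 176, 146, 152, 162, 159, 151, 149, 147, 146, 148, 149, 149]
308 [210, 210, 209, 208, 176, 145, 146, 147, 147, 145, 146, 149, 149, 146, 148, 149, 149]
310 [206, 207, 209, 210, 210, 194, 162, 146, 147, 147, 147, 147, 147, 148, 148, 148, 147]
312 [210, 210, 211, 211, 209, 179, 149, 149, 149, 149, 149, 149, 147, 147, 148, 149, 156]
314 [210, 211, 211, 210, 177, 146, 147, 148, 148, 149, 148, 148, 147, 146, 155, 169, 173]
tile 497.4145812988281 -9.402450561523438 114.95347595214844 235.00218200683594 [-0.05395302  0.9985435 ] ring [492.28904438  85.45918274]
```

Call:
apply_moves --moves '[0, 0.004, 0.012, 0, 0, 0, 0, 0.004, 0.022, 0, 0, 0, 0, 0.004, 0.028, 0, 0, 0, 0, 0.004, 0.028, 0, 0, 0, 0, 0.004, 0.028, 0, 0, 0]'

```text
t: 12.05
position: [0.4903, 0.087, 0.0875]
tcp_rot: [0.0, 0.966, 0.26, 0.0]
force: [-0.1, -1.2, 0.3]
finger_gap: 0.0208
grip_force: 30.0
```

Call:
apply_moves --moves '[0, 0, 0, 0, 0, 0, 0, 0, 0, 0, 0, 0, 0, 0, 0, 0, 0, 0, 0, 0, 0, 0, 0, 0, 0, 0, 0, 0, 0, 0]'

```text
t: 12.55
position: [0.4901, 0.087, 0.0873]
tcp_rot: [-0.0, 0.966, 0.26, 0.0]
force: [-0.3, 0.1, -0.4]
finger_gap: 0.021
grip_force: 30.0
```

```bash
python3 - <<'E'
from h import *
o=get_obs(); p=o["position"]; print(p,o["finger_gap"],o["grip_force"],o["t"],abs(o["dq"]).max())
im=get_image("scene"); tip=p-[0,0,.0683]; print(tip,proj("scene",tip)); rows((.489,.087,.0845,30))
for y in range(300,318): print(y,im[y,306:324,0].tolist())
E
```

```text
[0.49010961 0.08703871 0.08728007] 0.020973767891437983 30.00001609325409 12.55 0.001063942474490012
[0.49010961 0.08703871 0.01898007] [313.2 309.9]
at [0.4901 0.087  0.0873] x-axis [0.864 0.503 0.   ] z [ 0.  0. -1.] t 12.6
[np.float64(-0.002), np.float64(-0.001), np.float64(0.007), np.float64(-0.0), np.float64(-0.0), np.float64(0.001)]
300 [210, 210, 211, 208, 208, 208, 201, 184, 175, 156, 144, 146, 171, 188, 169, 150, 196, 213]
301 [209, 210, 210, 209, 208, 208, 191, 169, 164, 151, 144, 147, 177, 167, 149, 175, 204, 213]
302 [207, 208, 210, 209, 208, 209, 176, 144, 146, 143, 145, 147, 148, 150, 150, 195, 212, 212]
303 [208, 208, 209, 208, 209, 198, 164, 145, 146, 144, 145, 148, 149, 149, 148, 178, 204, 211]
304 [211, 210, 209, 208, 210, 180, 146, 145, 146, 143, 146, 149, 148, 148, 148, 148, 178, 190]
305 [212, 211, 210, 208, 198, 167, 146, 154, 159, 149, 147, 148, 146, 147, 149, 149, 149, 149]
306 [211, 211, 210, 208, 176, 147, 145, 165, 175, 159, 148, 147, 146, 148, 149, 149, 150, 150]
307 [211, 210, 209, 196, 164, 146, 145, 160, 166, 156, 149, 147, 147, 148, 149, 150, 150, 151]
[... 250 characters left out ...]
 147, 147, 148, 148, 147, 153, 164]
311 [208, 210, 211, 210, 198, 167, 149, 148, 147, 148, 148, 147, 147, 149, 149, 147, 160, 170]
312 [210, 211, 210, 197, 166, 149, 149, 149, 149, 149, 149, 147, 147, 148, 149, 156, 168, 173]
313 [210, 211, 198, 166, 147, 149, 149, 148, 148, 149, 149, 147, 146, 147, 157, 169, 174, 174]
314 [190, 204, 178, 145, 146, 148, 148, 148, 148, 148, 149, 146, 145, 148, 165, 173, 174, 174]
315 [147, 178, 166, 145, 145, 145, 147, 148, 148, 147, 147, 146, 147, 148, 159, 170, 172, 173]
316 [141, 145, 146, 146, 145, 146, 145, 146, 146, 145, 144, 146, 147, 149, 148, 163, 171, 170]
317 [123, 139, 145, 147, 147, 147, 145, 143, 143, 144, 144, 145, 146, 147, 147, 164, 171, 170]
```

Call:
apply_moves --moves '[0, 0, 0.005, 0, 0, 0, 0, 0, 0.01, 0, 0, 0, 0, 0, 0.011, 0, 0, 0, 0, 0, 0.011, 0, 0, 0, 0, 0, 0.011, 0, 0, 0]'

```text
t: 13.1
position: [0.4901, 0.087, 0.0828]
tcp_rot: [-0.0, 0.966, 0.26, -0.0]
force: [-0.0, 0.1, 0.3]
finger_gap: 0.0208
grip_force: 30.0
```

Call:
apply_moves --moves '[0, 0, 0, 0, 0, 0, 0, 0, 0, 0, 0, 0, 0, 0, 0, 0, 0, 0, 0, 0, 0, 0, 0, 0, 0, 0, 0, 0, 0, 0]'

```text
t: 13.6
position: [0.4901, 0.087, 0.0829]
tcp_rot: [-0.0, 0.966, 0.26, 0.0]
force: [0.6, 0.5, -0.3]
finger_gap: 0.0209
grip_force: 30.0
```

```bash
python3 - <<'E'
from h import *
o=get_obs(); print(o["position"]-[0,0,.0683],o["grip_force"],o["t"],o["tcp_rot"]); print(finish_job())
E
```

```text
[0.49010447 0.08700947 0.01457606] 29.999957978725433 13.6 [-5.42424669e-06  9.65521832e-01  2.60322093e-01  1.33794091e-05]
the job is handed in; nothing more can be done
None
```

I handed the job in at 13.6 s; by my measurements the magnifier is clear of the tile and the dropper is held upright and still, its tip about 1 cm above the target ring, but no verdict came back, and I viewed 11 pictures, one over the limit of 10.

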